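# Switch the capsule sorter over to the empty tray

### The arm

A 7-joint arm with a two-finger parallel gripper is mounted at the origin on the work surface; the furniture and walls round the work are solid. World frame = base frame: x ahead of the robot, y to its left, z up, the work surface at z = 0. Lengths are in m, angles in rad, forces in N, time in s.
With the tool pointing down it reaches from about 0.4 to 0.85 m from the base axis. Payload 10.4 kg.
Tool frame: the origin (TCP) lies at the very end of the fingers, on their centre line; the grasp point (between the pads) lies 19 mm behind it (r.pinch_z is the distance from the TCP to the grasp point, in m); z points along the fingers, y is the line along which they close (so a half turn about z gives the same grasp; the last joint's range is limited). The gripper opens to 87 mm and grips with 3 to 60 N. Pads are 19 mm wide; open, the fingers measure 117 mm over their backs; the gripper's body (75 mm by 190 mm) begins 51 mm behind the grasp point.
Start: joints at [1.129, 0.332, -0.065, 1.46, 0.022, 1.35, -0.088], TCP at [0.254, -0.571, 0.223] pointing down, gripper open.
Joint ranges: [-2.6, 2.6], [-0.5, 2.12], [-1.47, 1.34], [0.16, 2.42], [-1.27, 4.41], [0.06, 2.06], [-2.6, 2.6]. Speed limits (rad/s): [2.22, 2.22, 2.79, 2.79, 3.14, 3.14, 3.14].

### API

Orientations are given as a unit quaternion [x, y, z, w].
In Python, from bench import sensors, vision, r gives the robot as it stands.
- The arm moves only by the shell command python3 -m crank 'ROWS' [OPENING] [FORCE]. ROWS is JSON, a list of rows, each a list of 2 entries, a list of its own where there are three numbers: the shift along the tool's x, y, z normalised to -1 to 1, where 1 is 3 cm, then the turn about the tool's z normalised to -1 to 1, where 1 is 8 degrees. A call has 1 to 12 rows; each row shifts and turns the commanded pose from where the row before left it, along the tool's axes as they then stand; what a row does not reach is not made up. A row lasts 1/8 s, in which the tool goes at most 62.5 mm and 10.7 degrees, less where a joint would pass 70% of its speed; a pose out of reach is approached as far as the arm can. A call with a number of a shift or a turn outside -1 to 1 is refused whole. A call with a gripper value outside its range is refused whole. OPENING is the opening, from 0 (shut) to 1 (fully open), set as the call begins (- or left out, the last holds). The fingers move at their own pace and stop on an object; FORCE is the grip in N (left out, the last holds). Time passes only in rows, so rows that do not move let the fingers close. It gives the time, the measured TCP pose, the force, the opening and the grip force at its end, in the units of the state.
- sensors.read_state(): the state, without advancing time (a new reading comes with each control period).
- vision.camera(name): name is "scene" or "top" or "wrist"; returns the picture (384x512x3 uint8, red, green, blue); there is no depth.
- vision.camera_model(name): a dict with "vertical_fov" (degrees; the focal length in pixels is half the picture's height over the tangent of half this angle, whatever the lens; pixels are square), "cx", "cy" (the principal point, pixels), "camera_from_world" (4x4, takes a point from world to camera coordinates); the wrist camera has in their place "hand_eye" (4x4, takes a point from camera to tool coordinates, whose origin is the TCP and whose axes are the flange's). Camera axes: x right, y down, z forward; pixel columns grow to the right and rows downward; lengths in m; the calibration is good to about 2 mm. A picture is of the moment at which its call begins: read the wrist's pose just before it. camera_model takes no time and is no camera call.
- r.close_job(): hands the job in; it is judged then, once.
The state is a dict: "time": time; "joint_positions": joint angles; "joint_vel": joint speeds; "joint_torque": joint torques, N m; "ee_pos": TCP position; "eef_rot": TCP orientation; "ft_force": force on the tool from outside, world axes, zero at the start; "torque": the same for the moment, N m; "width": finger opening in m; "grip_force": force on a finger pad.
Only numpy, scipy, OpenCV 4.12 (cv2) and the standard library are available. Lean on these libraries where they do the work, as an engineer would, in place of code of your own. Each camera call takes 0.05 s, during which the arm holds its last target. There are 200 camera calls.

### The job

The blue tray of the capsule sorter is full. With closed fingertips, press the raised pink end of the seesaw gate down so that the gate rocks over to the pink tray and stays there; then press the orange release button down and keep it down until all three waiting capsules have rolled into the pink tray, and let the button come back up. Do not touch the capsules themselves, grasp nothing and leave the other things on the table where they are.

Things in the scene. Friction and masses are not known exactly. Their poses are not given: they have to be found in the camera images.
- sorter: white capsule sorter, fixed to the table, 350 mm long (y) and about 150 mm deep (x). Origin on the table top under the gate's pivot; x points away from the robot towards the raised feed lane (turned by the sorter's yaw), y along the gate towards the blue tray, z up. The sloping feed lane (34 mm wide, clear side walls up to 100 mm above the table) lies at x = 18 to 108 mm, y = 0 and ends over the middle of the gate.
- gate (a joint): the grey seesaw gate: a trough 132 mm long and 38 wide that rocks about a level pivot (along the sorter's x, 62 mm above the table). rad: -0.25 = resting tipped down to the blue tray, 0 = level, +0.25 = resting tipped down to the pink tray. A brass weight (up to 36 mm above the pivot) makes it fall to and stay at whichever side it is past level; less than 1 N on a pad rocks it; it stops hard at both ends.
- gate_pad_pink (a point): centre of the top of the pink press pad on the gate's pink-tray end (pad 44 x 32 mm, 4 thick, a bridge over the trough, 51 mm from the pivot line). About 112 mm above the table when the gate is tipped to blue; pressed down it travels about 25 mm, to about 87 mm. On the way it also shifts about 19 mm along the sorter's y, towards the pink tray.
- gate_pad_blue (a point): centre of the top of the blue press pad on the gate's blue-tray end, the same size; pressing it tips the gate to the blue tray.
- release (a joint): travel of the orange release button, m: 0 = up (stop blade stands 11 mm out of the lane's floor and holds the capsules back), 0.015 = fully down (blade below the floor). The capsules pass from about 0.011 on. Spring return; 1.2 N starts it, about 3.5 N holds it fully down.
- release_top (a point): centre of the top of the round orange release button (26 mm across), which moves straight down; 90 mm above the table when up, 75 when fully down. It stands on a white housing 36 x 36 mm whose top is 66 mm above the table, at x = 65, y = -45 mm of the sorter.
- tray_pink (a point): centre of the inner floor (8 mm above the table) of the pink tray, empty at the start; inside 74 mm (sorter x) by 65 mm (sorter y), tops of the walls 25 to 55 mm above the table; axes as the sorter's.
- tray_blue (a point): centre of the inner floor of the blue tray, the same size, full: five capsules of the same kind sit in it and do not move.
- capsule_1: loose round nail-tip capsule, half yellow and half white plastic ball 24 mm across, 15 g, number 1 in the queue counted from the stop blade; origin at its centre. Rolls by itself down the lane once the blade is down, all three within about 2 s.
- capsule_2: loose round nail-tip capsule, half yellow and half white plastic ball 24 mm across, 15 g, number 2 in the queue counted from the stop blade; origin at its centre. Rolls by itself down the lane once the blade is down, all three within about 2 s.
- capsule_3: loose round nail-tip capsule, half yellow and half white plastic ball 24 mm across, 15 g, number 3 in the queue counted from the stop blade; origin at its centre. Rolls by itself down the lane once the blade is down, all three within about 2 s.
- pigment_pink: small jar of pink pigment with a white screw lid, 32 mm across, 23 tall; stands behind one of the trays (bystander, loose; origin under its centre)
- pigment_black: small jar with a black lid and sand-coloured body, 32 mm across, 23 tall; stands behind one of the trays (bystander, loose; origin under its centre)
- clip_teal: teal plastic soak-off clip, 54 x 16 x 17 mm, lying in front of the sorter (bystander, loose; origin under its centre)
- powder_jar: open clear jar of white powder, 52 mm across, 45 tall, left of the sorter (bystander, loose; origin under its centre)
- polish_red: red nail polish bottle with black cap, 27 x 34 x 74 mm, left of the sorter (bystander, loose; origin under its centre)
- jar_lid: white jar lid, 52 mm across, 14 tall, lying left of the sorter (bystander, loose; origin under its centre)

How it is judged:
On the way, in this order (a step that is already met when the one before it is completed fails the run):
1. the gate rests tipped to the pink tray while all three capsules still wait in the lane (value of joint gate above 0.2 rad and value of joint release below 0.006 m and x of each of capsule_1, capsule_2, capsule_3 in the frame of sorter above 0.03 m and z of each of capsule_1, capsule_2, capsule_3 in the frame of sorter above 0.08 m), for 0.2 s.
2. the release button is pressed down with the gate still tipped to the pink tray (value of joint release above 0.01 m and value of joint gate above 0.2 rad), for 0.1 s.
At the end, for the whole second after the job is handed in: The gate rests tipped to the pink tray (joint above 0.2 rad), the release button is up again (under 4 mm), and all three capsules lie at rest (under 0.03 m/s) inside the pink tray, centres less than 30 mm above its floor (value of joint gate above 0.2 rad and value of joint release below 0.004 m and x of capsule_1 in the frame of tray_pink between -0.04 and 0.04 m and y of capsule_1 in the frame of tray_pink between -0.036 and 0.036 m and z of each of capsule_1, capsule_2, capsule_3 in the frame of tray_pink below 0.03 m and linear speed of each of capsule_1, capsule_2, capsule_3 below 0.03 m/s and x of capsule_2 in the frame of tray_pink between -0.04 and 0.04 m and y of capsule_2 in the frame of tray_pink between -0.036 and 0.036 m and x of capsule_3 in the frame of tray_pink between -0.04 and 0.04 m and y of capsule_3 in the frame of tray_pink between -0.036 and 0.036 m); the robot touches nothing.
It fails at once if a capsule is touched by the robot (contact force between any of the fingers, the arm and capsule_1 above 0.2 N or contact force between any of the fingers, the arm and capsule_2 above 0.2 N or contact force between any of the fingers, the arm and capsule_3 above 0.2 N).
It fails at once if a capsule is lifted (height (world z) of any of capsule_1, capsule_2, capsule_3 above 0.13 m).
It fails at once if one of the bystanders on the table is moved more than 20 mm (distance of any of pigment_pink, pigment_black, clip_teal, powder_jar, polish_red, jar_lid from where it was at the start of the episode above 0.02 m).
It also fails if it takes over 38 s, if anything falls off the work surface, if the arm or the gripper's body presses on something with over 40 N, if the wrist force passes 120 N, or if a joint passes its speed limit or range.

## Working session

There is one attempt and no reset: what is moved stays moved. The work goes in short steps, Python scripts to look and compute and a shell command to move; the robot and the scene stay as the last step left them, time stands still between calls to the robot, and variables do not carry over. Pictures are saved under pics/ and viewed, at most 10 in all, crops included, and the job is handed in when it is done.

```bash
mkdir -p pics
python3 - <<'E'
from bench import sensors, vision, r
import cv2, numpy as np
for n in ("scene","top"):
    im=vision.camera(n); cv2.imwrite(f"pics/{n}0.png",im[:,:,::-1])
    m=vision.camera_model(n); print(n,m)
s=sensors.read_state(); print(s['time'],s['ee_pos'],s['eef_rot'],s['width'],s['ft_force'])
a=cv2.imread("pics/top0.png"); b=cv2.imread("pics/scene0.png")
E
```

```text
scene {'vertical_fov': 45.317392922914195, 'cx': 247.91168348852582, 'cy': 189.58865087381747, 'camera_from_world': array([[ 0.42766649,  0.90392777,  0.00399468, -0.27777947],
       [ 0.66162172, -0.31000935, -0.68275245, -0.26393158],
       [-0.61592051,  0.29463331, -0.73063886,  1.48516544],
       [ 0.        ,  0.        ,  0.        ,  1.        ]])}
top {'vertical_fov': 53.80086890874735, 'cx': 254.8700669343348, 'cy': 193.49323593308867, 'camera_from_world': array([[-0.01142999, -0.99992981, -0.00311775,  0.07887535],
       [-0.99366649,  0.01170686, -0.11175805,  0.49802631],
       [ 0.1117867 ,  0.00182061, -0.99373056,  0.86695548],
       [ 0.        ,  0.        ,  0.        ,  1.        ]])}
0.1 [ 0.25402275 -0.57068618  0.22182747] [ 9.78155659e-01  2.07872840e-01 -1.45660135e-04 -6.06528429e-04] 0.08694971419577513 [-0.02524099 -0.53757115  0.28897023]
```

View pics/top0.png

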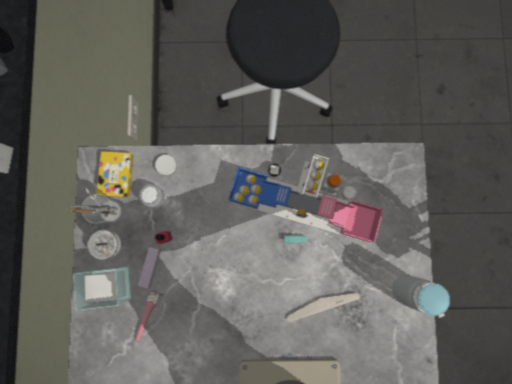

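View pics/scene0.png

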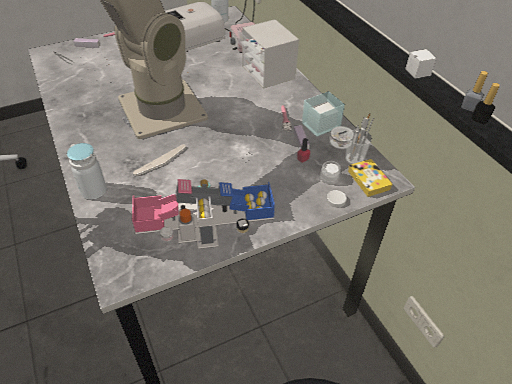

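```bash
cat > h.py <<'E'
from bench import sensors, vision, r
import cv2, numpy as np
from scipy.spatial.transform import Rotation as R
def fpx(m): return 192/np.tan(np.radians(m['vertical_fov'])/2)
def ray(m,u,v,T=None):
    d=np.array([(u-m['cx'])/fpx(m),(v-m['cy'])/fpx(m),1.])
    W=np.linalg.inv(m['camera_from_world']) if T is None else T
    return W[:3,3],W[:3,:3]@d
def onz(m,u,v,z,T=None):
    o,d=ray(m,u,v,T); return o+d*(z-o[2])/d[2]
def proj(m,p):
    c=m['camera_from_world']@np.append(p,1); return c[:2]/c[2]*fpx(m)+[m['cx'],m['cy']]
E
python3 - <<'E'
from h import *
a=cv2.imread("pics/top0.png")[155:255,215:400]
b=cv2.imread("pics/scene0.png")[165:260,120:290]
cv2.imwrite("pics/c.png",np.vstack([cv2.resize(x,(560,300),interpolation=cv2.INTER_CUBIC) for x in (a,b)]))
m=vision.camera_model('top'); im=cv2.imread("pics/top0.png"); h=cv2.cvtColor(im,cv2.COLOR_BGR2HSV)
ms=vision.camera_model('scene'); ims=cv2.imread("pics/scene0.png"); hs=cv2.cvtColor(ims,cv2.COLOR_BGR2HSV)
for nm,lo,hi in (("orange",(5,180,90),(14,255,255)),("pink",(160,80,90),(178,255,255)),("blue",(105,120,60),(125,255,255)),("yellow",(18,80,90),(30,255,255))):
  for k,H in (("top",h),("scene",hs)):
    n,l,st,c=cv2.connectedComponentsWithStats(cv2.inRange(H,lo,hi))
    print(nm,k,[(s.tolist(),cc.round(1).tolist()) for s,cc in zip(st[1:],c[1:]) if s[4]>12])
E
```

```text
orange top [([329, 176, 11, 10, 87], [334.1, 180.4])]
orange scene [([180, 209, 11, 13, 112], [185.0, 215.1])]
pink top [([318, 196, 65, 46, 1732], [353.1, 217.8]), ([157, 231, 12, 10, 49], [164.6, 234.6]), ([137, 323, 7, 17, 39], [140.1, 330.7])]
pink scene [([104, 33, 11, 4, 24], [108.8, 34.4]), ([282, 106, 6, 14, 30], [283.9, 112.1]), ([298, 149, 12, 13, 98], [303.5, 154.9]), ([178, 179, 14, 15, 128], [184.1, 186.4]), ([132, 195, 47, 37, 1353], [152.4, 211.6])]
blue top [([229, 168, 61, 40, 914], [258.1, 188.5])]
blue scene [([220, 183, 54, 37, 942], [250.2, 201.2])]
yellow top [([97, 151, 36, 46, 900], [114.9, 173.1]), ([311, 161, 13, 30, 115], [317.4, 175.8]), ([250, 175, 6, 9, 34], [252.6, 179.2]), ([238, 186, 11, 15, 67], [242.9, 193.6]), ([255, 186, 6, 8, 31], [257.4, 189.5]), ([252, 196, 6, 8, 28], [254.4, 199.7]), ([298, 209, 8, 6, 40], [301.3, 211.3])]
yellow scene [([473, 71, 15, 22, 165], [479.8, 81.6]), ([483, 83, 17, 22, 171], [491.3, 93.5]), ([348, 159, 45, 38, 684], [369.8, 178.9]), ([201, 179, 7, 6, 25], [203.9, 181.6]), ([256, 191, 7, 14, 56], [259.0, 197.9]), ([245, 194, 7, 15, 55], [248.0, 200.8]), ([198, 198, 7, 20, 89], [201.2, 208.4]), ([239, 228, 9, 5, 17], [243.3, 230.5])]
```

View pics/c.png

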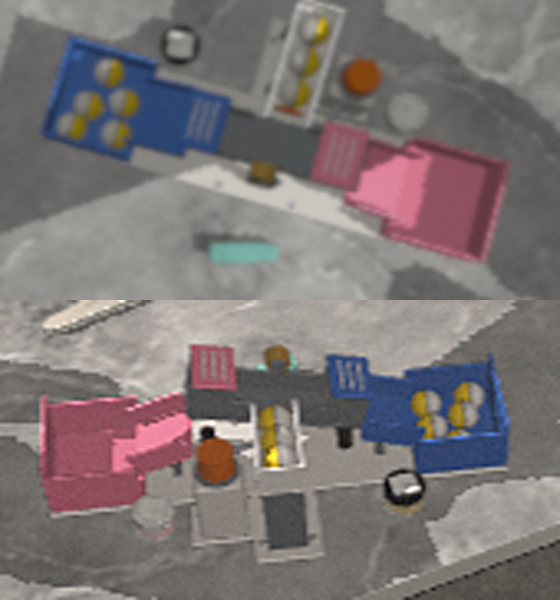

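Run:
```python
from h import *
mt=vision.camera_model('top'); ms=vision.camera_model('scene')
def tri(a,b):
    A=[];B=[]
    for o,d in (ray(mt,*a),ray(ms,*b)):
        d=d/np.linalg.norm(d);P=np.eye(3)-np.outer(d,d);A.append(P);B.append(P@o)
    return np.linalg.lstsq(np.vstack(A),np.hstack(B),rcond=None)[0]
print("orange tri",tri((334.1,180.4),(185,213.5)),"onz .09",onz(mt,334.1,180,.088),onz(ms,185,213.5,.088))
pp=onz(mt,327.6,206.7,.112);print("padp",pp,onz(ms,184.3,186.4,.112),tri((327.6,206.7),(184.3,186.4)))
pb=onz(mt,283.1,195.3,.087);print("padb",pb,onz(ms,225.6,189.4,.087))
d=pb-pp; print("yaw",np.degrees(np.arctan2(-d[0],d[1])),np.hypot(*d[:2]))
s=sensors.read_state(); print(R.from_quat(s['eef_rot']).as_matrix())
```

```text
orange tri [ 0.52037063 -0.10285138  0.08269909] onz .09 [ 0.52014317 -0.10268003  0.088     ] [ 0.52527655 -0.10306604  0.088     ]
padp [ 0.45930384 -0.08179095  0.112     ] [ 0.46528729 -0.08057103  0.112     ] [ 0.46027345 -0.08102655  0.10759021]
padb [0.4875304  0.01074456 0.087     ] [0.49408569 0.01298874 0.087     ]
yaw -16.963533643054866 0.09674481318205212
[[ 9.13577722e-01  4.06663814e-01 -5.37118144e-04]
 [ 4.06664167e-01 -9.13577029e-01  1.12600086e-03]
 [-3.27949953e-05 -1.24711600e-03 -9.99999222e-01]]
```

```bash
python3 - <<'E'
from h import *
mt=vision.camera_model('top'); ms=vision.camera_model('scene')
print(onz(ms,92,192,0))
A=[];B=[]
for o,d in (ray(mt,432,298),ray(ms,81,152)):
    d=d/np.linalg.norm(d);P=np.eye(3)-np.outer(d,d);A.append(P);B.append(P@o)
print(np.linalg.lstsq(np.vstack(A),np.hstack(B),rcond=None)[0])
s=sensors.read_state();M=R.from_quat(s['eef_rot']).as_matrix()
print(M.T@(np.array([.459,-.085,.23])-s['ee_pos'])/.03)
E
python3 -m crank '[[[0,0,-1],0],[[0,0,-1],0]]' 0 10
```

```text
[ 2.75213342e-01 -2.84837795e-01 -1.11022302e-16]
[ 0.27198525 -0.27838141  0.13957434]
[ 12.82578502 -12.01217009  -0.25785802]
time: 0.35
ee_pos: [0.254, -0.5706, 0.2826]
eef_rot: [0.978, 0.208, -0.0, -0.001]
ft_force: [0.7, -0.2, 0.4]
width: 0.074
grip_force: 0.0
```

```bash
python3 -m crank '[[[1,-1,0],0],[[1,-1,0],0],[[1,-1,0],0],[[1,-1,0],0],[[1,-1,0],0],[[1,-1,0],0],[[1,-1,0],0],[[1,-1,0],0],[[1,-1,0],0],[[1,-1,0],0],[[1,-1,0],0],[[1,-1,0],0]]' 0 10
python3 -m crank '[[[0,0,0],-1],[[0,0,0],-1],[[0,0,0],-1],[[0,0,0],-1],[[0,0,0],-1],[[0,0,0],-1],[[0,0,0],-0.1],[[0,0,0],0]]'
cat > go.py <<'E'
from h import *
import sys
s=sensors.read_state();M=R.from_quat(s['eef_rot']).as_matrix()
t=np.array([float(x) for x in sys.argv[1:4]])
print("t",s['time'],"pos",s['ee_pos'].round(4) if hasattr(s['ee_pos'],'round') else s['ee_pos'],"units",(M.T@(t-s['ee_pos'])/.03).round(2),"tool y ang",np.degrees(np.arctan2(M[1,1],M[0,1])))
E
python3 go.py .459 -.087 .14
```

```text
time: 1.85
ee_pos: [0.4368, -0.0944, 0.2824]
eef_rot: [0.978, 0.208, -0.0, 0.0]
ft_force: [1.6, 0.0, 0.3]
width: 0.0009
grip_force: 0.0
time: 2.85
ee_pos: [0.4366, -0.0957, 0.2824]
eef_rot: [0.806, 0.592, -0.0, -0.0]
ft_force: [0.1, 0.1, 0.1]
width: 0.0005
grip_force: 0.0
t 2.85 pos [ 0.4366 -0.0957  0.2824] units [0.5  0.63 4.75] tool y ang -17.354252282745396
```

```bash
python3 -m crank '[[[0.56,0.49,0.6],0],[[0,0,1],0],[[0,0,1],0],[[0,0,1],0],[[0,0,0.8],0],[[0,0,0],0]]'
python3 - <<'E'
from h import *
for n in ("wrist","top"): cv2.imwrite(f"pics/{n}1.png",vision.camera(n)[:,:,::-1])
w=cv2.imread("pics/wrist1.png")
m=vision.camera_model("wrist"); print(m)
cv2.imwrite("pics/c1.png",np.hstack([w,cv2.resize(cv2.imread("pics/top1.png")[150:250,270:370],(280,384)) ]))
E
```

```text
time: 3.6
ee_pos: [0.4546, -0.0838, 0.1492]
eef_rot: [0.805, 0.593, -0.001, -0.001]
ft_force: [0.7, 0.5, 0.8]
width: 0.0005
grip_force: 0.0
{'vertical_fov': 71.57875647901852, 'cx': 258.2380758281534, 'cy': 191.09978629062329, 'hand_eye': array([[-4.02707578e-04, -9.63982414e-01, -2.65965682e-01,
         7.15809234e-02],
       [ 9.99999917e-01, -4.03208941e-04, -5.27181406e-05,
        -6.73862262e-04],
       [-5.64203806e-05, -2.65965681e-01,  9.63982496e-01,
        -1.62147645e-01],
       [ 0.00000000e+00,  0.00000000e+00,  0.00000000e+00,
         1.00000000e+00]])}
```

View pics/c1.png

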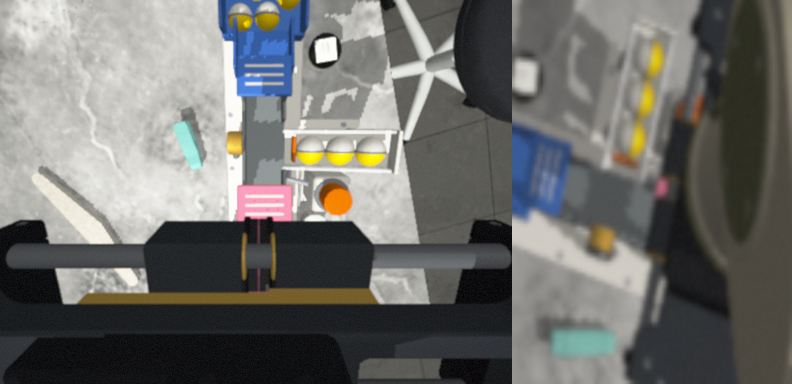

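Run:
```python
from h import *
m=vision.camera_model("wrist"); s=sensors.read_state()
T=np.eye(4);T[:3,:3]=R.from_quat(s['eef_rot']).as_matrix();T[:3,3]=s['ee_pos'];T=T@m['hand_eye']
w=cv2.imread("pics/wrist1.png");h=cv2.cvtColor(w,cv2.COLOR_BGR2HSV)
M=cv2.inRange(h,(5,180,90),(14,255,255));M[:,:315]=0
n,l,st,c=cv2.connectedComponentsWithStats(M);i=1+st[1:,4].argmax();print(st[i],c[i],onz(m,*c[i],.09,T))
P=cv2.inRange(h,(160,60,90),(178,255,255));ys,xs=np.where(P[:222]);print(xs.min(),xs.max(),ys.min())
p=np.array([.472,-.041]);X=np.array([.956,-.292]);Y=np.array([.292,.956])
for u,v in ((xs.min(),ys.min()),(xs.max(),ys.min())):
    q=onz(m,u,v,.108,T);print(q,(q[:2]-p)@X,(q[:2]-p)@Y)
print('tcp',(s['ee_pos'][:2]-p)@X,(s['ee_pos'][:2]-p)@Y)
```

```text
[320 183  28  27 161] [328.49068323 191.16770186] [ 0.51673693 -0.09260541  0.09      ]
237 291 184
[ 0.44545062 -0.05900674  0.108     ] -0.02012324162480822 -0.024966865331575286
[ 0.48641411 -0.07176683  0.108     ] 0.02276380263301812 -0.025204165879583268
tcp -0.0027025337426485174 -0.045802642814905384
```

```bash
python3 -m crank '[[[0,0,0.9],0],[[0,0,0.2],0],[[-0.05,0,0.2],0],[[-0.05,0,0.2],0],[[-0.05,0,0.2],0],[[-0.05,0,0.2],0],[[0,0,0],0]]'
python3 -m crank '[[[0,0,-1],0],[[0,0,-0.5],0],[[0,0,0],0]]'
python3 - <<'E'
from h import *
m=vision.camera_model("wrist"); s=sensors.read_state()
T=np.eye(4);T[:3,:3]=R.from_quat(s['eef_rot']).as_matrix();T[:3,3]=s['ee_pos'];T=T@m['hand_eye']
w=vision.camera("wrist")[:,:,::-1];cv2.imwrite("pics/w2.png",w);h=cv2.cvtColor(w,cv2.COLOR_BGR2HSV)
M=cv2.inRange(h,(3,170,90),(17,255,255));M[:,:300]=0;M[250:]=0
for k,st,c in zip(range(99),*cv2.connectedComponentsWithStats(M)[2:]):
    if k and st[4]>30: print(st,c,onz(m,*c,.09,T))
print(s['time'],s['ee_pos'])
E
```

```text
time: 4.58
ee_pos: [0.4536, -0.0898, 0.0931]
eef_rot: [0.805, 0.593, -0.0, -0.0]
ft_force: [-0.8, 0.4, 0.6]
width: 0.0003
grip_force: 0.0
time: 4.95
ee_pos: [0.4547, -0.0899, 0.1394]
eef_rot: [0.805, 0.593, 0.001, 0.001]
ft_force: [-0.9, -0.3, 0.2]
width: 0.0003
grip_force: 0.0
[320 180  34  33 838] [336.2398568  195.64677804] [ 0.51859919 -0.10005621  0.09      ]
4.95 [ 0.45467618 -0.08990823  0.1394295 ]
```

View pics/w2.png

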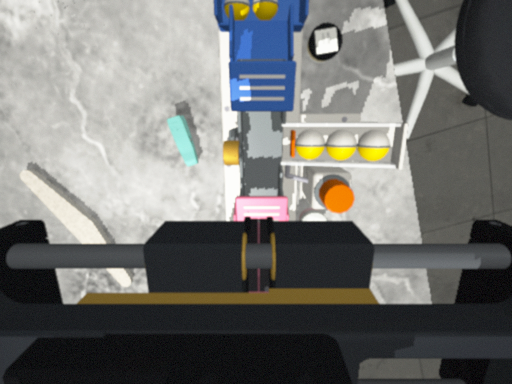

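```bash
python3 go.py .520 -.102 .10
```

```text
t 5.0 pos [ 0.454  -0.0899  0.1385] units [0.27 2.22 1.29] tool y ang -17.21263877398699
```

```bash
python3 -m crank '[[[0.07,0.74,0],0],[[0.1,0.74,0],0],[[0.1,0.74,0],0],[[0,0,0.6],0],[[0,0,0.65],0],[[0,0,0],0]]'
python3 go.py .520 -.102 .0735
```

```text
time: 5.75
ee_pos: [0.5174, -0.1013, 0.0983]
eef_rot: [0.805, 0.594, -0.002, -0.002]
ft_force: [-0.4, -0.4, 0.8]
width: 0.0008
grip_force: 0.0
t 5.75 pos [ 0.5174 -0.1013  0.0983] units [0.   0.09 0.83] tool y ang -17.18710296603971
```

```bash
python3 -m crank '[[[0,0.08,0.2],0],[[0,0,0.2],0],[[0,0,0.2],0],[[0,0,0.2],0],[[0,0,0],0],[[0,0,0],0],[[0,0,0],0],[[0,0,0],0]]'
python3 - <<'E'
from h import *
for n in ("wrist","scene"): cv2.imwrite(f"pics/{n}3.png",vision.camera(n)[:,:,::-1])
cv2.imwrite("pics/c3.png",np.vstack([cv2.imread("pics/wrist3.png")[:260],cv2.resize(cv2.imread("pics/scene3.png")[165:260,110:290],(512,270))]))
E
```

```text
time: 6.75
ee_pos: [0.5224, -0.1025, 0.0772]
eef_rot: [0.805, 0.593, 0.0, 0.0]
ft_force: [1.3, -1.1, 2.7]
width: 0.0003
grip_force: 1.5
```

View pics/c3.png

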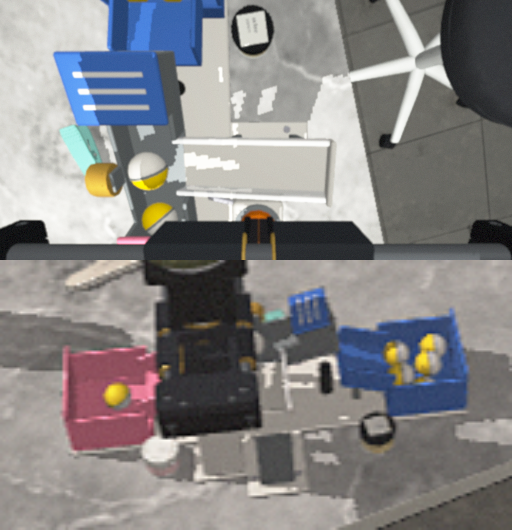

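The lane is empty: one capsule is in the pink tray and two are still rolling down the gate (wrist view 147,171 and 158,217). I'll hold the button a little longer, then lift.

```bash
python3 -m crank '[[[0,0,0],0],[[0,0,0],0],[[0,0,0],0],[[0,0,0],0],[[0,0,0],0],[[0,0,0],0],[[0,0,0],0],[[0,0,0],0]]'
python3 -m crank '[[[0,0,-0.3],0],[[0,0,-0.5],0],[[0,0,-1],0],[[0,0,-1],0],[[0,0,-1],0],[[0,1,-1],0],[[0,1,-1],0],[[0,1,0],0],[[0,1,0],0],[[0,1,0],0],[[0,0,0],0],[[0,0,0],0]]'
python3 - <<'E'
from h import *
for n in ("wrist","scene"): cv2.imwrite(f"pics/{n}4.png",vision.camera(n)[:,:,::-1])
cv2.imwrite("pics/c4.png",np.vstack([cv2.imread("pics/wrist4.png")[:260],cv2.resize(cv2.imread("pics/scene4.png")[165:260,110:290],(512,270))]))
E
```

```text
time: 7.85
ee_pos: [0.5223, -0.1024, 0.0771]
eef_rot: [0.805, 0.593, 0.0, 0.0]
ft_force: [1.9, -2.0, 3.4]
width: 0.0006
grip_force: 1.6
time: 9.35
ee_pos: [0.6649, -0.1461, 0.2514]
eef_rot: [0.805, 0.594, -0.0, -0.0]
ft_force: [0.3, 0.1, 0.2]
width: 0.0006
grip_force: 0.0
```

View pics/c4.png

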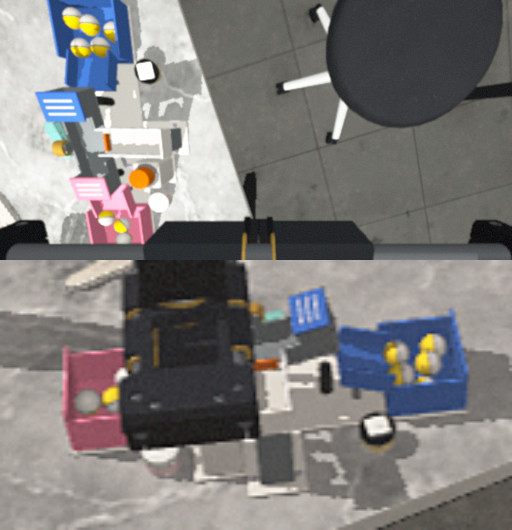

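```bash
python3 -m crank '[[[0,0,-1],0],[[1,0,-1],0],[[1,0,-1],0],[[1,0,0],0],[[1,0,0],0],[[1,0,0],0],[[1,0,0],0],[[1,0,0],0],[[1,0,0],0],[[0,0,0],0],[[0,0,0],0],[[0,0,0],0]]'
python3 - <<'E'
from h import *
for n in ("scene","top"): cv2.imwrite(f"pics/{n}5.png",vision.camera(n)[:,:,::-1])
cv2.imwrite("pics/c5.png",np.hstack([cv2.resize(cv2.imread("pics/top5.png")[170:250,300:390],(396,352)),cv2.resize(cv2.imread("pics/scene5.png")[170:250,120:210],(396,352))]))
E
```

```text
time: 10.95
ee_pos: [0.7364, 0.0811, 0.3417]
eef_rot: [0.805, 0.593, 0.0, 0.0]
ft_force: [-0.4, 1.0, -1.1]
width: 0.0006
grip_force: 0.0
```

View pics/c5.png

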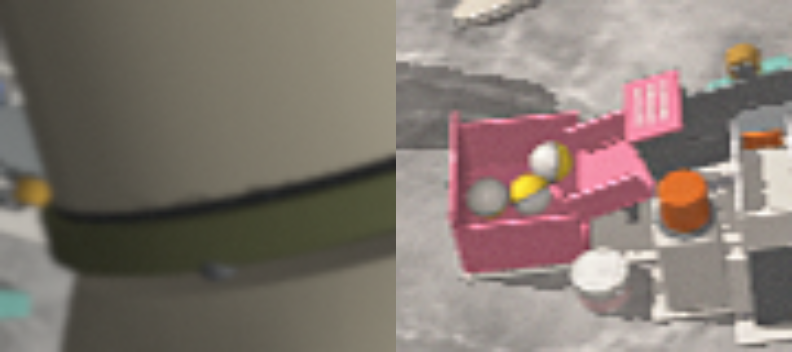

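Run:
```python
from h import *
m=vision.camera_model('scene');p=np.array([.472,-.041]);X=np.array([.956,-.292]);Y=np.array([.292,.956])
for u,v,z in ((549,160,.02),(530,193,.02),(488,197,.02),(450,115,.055),(455,225,.03),(587,222,.03),(470,272,0)):
    q=onz(m,120+(u-396)/4.4,170+v/4.4,z)[:2]-p;print((q@X).round(4),(q@Y).round(4))
```

```text
-0.0239 -0.1221
-0.0003 -0.133
-0.0007 -0.1567
-0.0345 -0.1726
0.0259 -0.1728
0.0342 -0.1002
0.0362 -0.1695
```

```bash
python3 -c "
from bench import r
print(r.close_job())"
```

```text
the job is handed in; nothing more can be done
None
```

I've handed the job in: the gate rests tipped to the pink tray, all three capsules lie in that tray, and the release button is back up. The last picture, taken at about 11 s of the 38 s allowed, shows this; the judge's result wasn't shown to me.

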